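Slide the bottle home under the capping press past its spring catch

TASK

A bottle with its cap set on top stands in the sliding shuttle of the capping press, kept out by the red spring catch. Press the catch down with a fingertip and, while holding it down, push the shuttle over it (the yellow finger tab is there for that) and on until it is fully home under the press and the catch has sprung up behind it; then take the hand away. Do not touch the bottle, and leave the spare bottles and the bowl of caps alone.

Things in the scene. Friction and masses are not known exactly. Their poses are not given: they have to be found in the camera images.
- press: bench capping press: grey base 150 x 375 mm, top 22 mm up; its shuttle slides along press +y. Origin: on the counter, on the slide's centre line, midway between loading place (y = -50 mm) and chuck (y = 50). Its -x side faces the robot. Head 64 mm wide, y = 5 to 180, 248 to 325 mm up; lever back to y = 315, 417 up. Lane x = -80 to -112, y = -150 to 200: free above 22 mm but for catch and tab.
- shuttle (a joint): travel of the shuttle along press +y, m: 0 = loading place (start), 0.100 = end stop. The steel strip on its -x edge (underside 39 mm above the counter) meets the nose of the catch at 0.005 unless that is down; from 0.010 to 0.097 the strip itself keeps the nose down; beyond, the catch springs up behind it and locks it. Friction 2 to 5 N; it stays where left.
- catch (a joint): how far the red spring catch is pressed down, m: 0 = up, 0.011 = fully down. It must be at least 0.008 down for the strip to pass over its nose. The spring takes 3 N to start and 7 N fully down, and lifts the catch as soon as it is let go.
- catch_pad (a point): centre of the flat top of the catch's red pad, to be pressed down by a fingertip: 32 mm (press x) by 56 mm (press y), 46 mm above the counter when up, 35 mm fully down; at press x = -96, y = -76 mm. Its nose, a 16 mm wide arm, reaches from the pad's front end (y = -64 to -48) to the strip's path.
- tab_face (a point): middle of the rear face (facing press -y) of the shuttle's yellow upright finger tab, pushed towards press +y. Plate 6 mm thick, 50 to 72 mm above the counter, reaching out over the pad to press x = -112. This point: x = -96, 61 mm up, y = -64 mm at the start; the 40 mm of pad behind it are free for a finger, which can press the pad and push the tab with its side at once.
- under_chuck (a point): point on the slide's centre line under the chuck, 47 mm above the counter, where the middle of the bottle's foot must come. Axes as the press.
- bottle: pale yellow plastic bottle, yellow cap, 56 mm diameter, 150 mm tall, 0.15 to 0.33 kg, standing loose in the white nest ring (14 mm high) of the shuttle, its axis 96 mm from the middle of the lane of pad and tab. Origin: centre of its foot, z up.
- spare_a: bystander: the same kind of bottle, on the counter off the loading (-y) end of the press or beside its far (+x) side. Origin: centre of its foot.
- spare_b: bystander: the same kind of bottle, on the counter off the loading (-y) end of the press or beside its far (+x) side. Origin: centre of its foot.
- cap_bowl: bystander: steel bowl of yellow caps, 148 mm diameter, 58 mm high, on the counter off the loading (-y) end of the press. Origin: centre of its foot.
There are look-alikes about, which are no part of the job. Leave any black, pink or turquoise look-alike of the bottle alone.

How it is judged:
On the way, in this order (a step that is already met when the one before it is completed fails the run):
1. the catch is pressed down while the shuttle is still in front of it (value of joint catch above 0.007 m and value of joint shuttle below 0.008 m), for 0.1 s.
2. the shuttle's strip rides over the catch (value of joint shuttle above 0.03 m and value of joint catch above 0.005 m), for 0.1 s.
At the end, for the whole second after the job is handed in: The shuttle is home (at least 96 of its 100 mm), the catch has sprung up behind it (less than 2 mm down), and the bottle stands upright (within 0.08 rad) and at rest in its nest under the chuck (within 8 mm) (value of joint shuttle above 0.096 m and value of joint catch below 0.002 m and horizontal distance between bottle and under_chuck below 0.008 m and z of bottle in the frame of press below 0.05 m and angle between bottle's own z axis and vertical below 0.08 rad and linear speed of bottle below 0.02 m/s); the robot touches nothing.
It fails at once if the robot touched the bottle (contact force between any of the fingers, the arm and bottle above 0.5 N).
It fails at once if the bottle was lifted or tipped (z of bottle in the frame of press above 0.057 m or angle between bottle's own z axis and vertical above 0.25 rad).
It fails at once if a spare bottle or the bowl of caps was disturbed (distance of any of spare_a, spare_b, cap_bowl from where it was at the start of the episode above 0.02 m).
It also fails if it takes over 38 s, if anything falls off the work surface, if the arm or the gripper's body presses on something with over 40 N, if the wrist force passes 120 N, or if a joint passes its speed limit or range.

ROBOT

A 6-joint arm with a two-finger parallel gripper is mounted at the origin on the work surface. World frame = base frame: x ahead of the robot, y to its left, z up, the work surface at z = 0. Lengths are in m, angles in rad, forces in N, time in s.
With the tool pointing down it reaches from about 0.35 to 0.875 m from the base axis. Payload 4.2 kg.
Tool frame: the origin (TCP) lies on the centre line of the jaws, within the pads' length; the fingertips stand 14 mm ahead of it and the grasp point (between the pads) lies 5 mm behind it; z points along the fingers, x is the direction in which the jaws open and shut, and the axes are right-handed (so a half turn about z gives the same grasp; the last joint's range is limited). The gripper opens to 85 mm and grips with 20 to 120 N. Pads are 22 mm wide; open, the fingers measure 114 mm over their backs; the gripper's body (76 mm by 85 mm) begins 54 mm behind the grasp point. The pads swing forward as they close: fully open they stand 13 mm farther back than shut.
Start: joints at [1.398, 0.385, 0.008, 0, -1.194, -0.259], TCP at [0.262, 0.568, 0.245] pointing down, gripper open.
Joint ranges: [-3.14, 3.14], [-1.21, 2.06], [-1.07, 1.41], [-3.16, 2.05], [-2.99, -0.16], [-3.1, 3.1]. Speed limits (rad/s): [2.79, 2.79, 3.14, 3.14, 3.14, 3.14].

INTERFACE

Orientations are given as a 3x3 rotation matrix whose columns are the frame's x, y, z axes.
In Python, from station import bot gives the robot as it stands.
- The arm moves only by the shell command python3 -m pendant 'ROWS'. ROWS is text: rows parted by semicolons, each of 7 numbers parted by spaces: the shift along the tool's x, y, z in mm, then the turn, a rotation vector about the tool's x, y, z in rad, then the finger opening in mm, from 0 to 85.4. A call has 1 to 10 rows; each row shifts and turns the pose as measured when the row begins, along the tool's axes as they then stand; what a row does not reach is not made up. A row lasts 1/8 s, in which the tool goes at most 62.5 mm and 10.7 degrees, less where a joint would pass 70% of its speed; a pose out of reach is approached as far as the arm can. A call is refused whole if a number of a shift passes 62.5 or a number of a turn 0.188, either way. A call with a gripper value outside its range is refused whole. The fingers move at their own pace and stop on an object; the grip force is fixed at half the most. Time passes only in rows, so rows that do not move let the fingers close. It gives the time, the measured TCP pose, the force and the opening at its end, in the units of the state.
- bot.sense(): the state, without advancing time (a new reading comes with each control period).
- bot.get_image(name): name is "scene" or "side" or "wrist"; returns the picture (384x512x3 uint8, blue, green, red); there is no depth.
- bot.get_calibration(name): a dict with "camera_matrix" (3x3 intrinsics, pixels), "k1" (the pictures are not rectified: a ray, as slopes to the right and down, at radius r is drawn at 1 + k1 r^2 times it, then the intrinsics apply), "T" (4x4, takes a point from camera to world coordinates). Camera axes: x right, y down, z forward; pixel columns grow to the right and rows downward; lengths in m; the calibration is good to about 2 mm. A picture is of the moment at which its call begins: read the wrist's pose just before it. get_calibration takes no time and is no camera call; for the wrist camera it gives the pose at the moment of the call.
- bot.sign_off(): hands the job in, once; it reports no verdict.
The state is a dict: "clock": time; "qpos": joint angles; "dq": joint speeds; "joint_torque": joint torques, N m; "tcp_pos": TCP position; "tcp_rot": TCP orientation; "ft_force": force on the tool from outside, world axes, zero at the start; "wrist_torque": the same for the moment, N m; "gripper_width": opening from 0.0 (shut) to 1.0 (fully open).
Only numpy, scipy, OpenCV 4.12 (cv2) and the standard library are available. Lean on these libraries where they do the work, as an engineer would, in place of code of your own. Each camera call takes 0.05 s, during which the arm holds its last target. There are 200 camera calls.

## Working session

There is one attempt and no reset: what is moved stays moved. The work goes in short steps, Python scripts to look and compute and a shell command to move; the robot and the scene stay as the last step left them, time stands still between calls to the robot, and variables do not carry over. Pictures are saved under pics/ and viewed, about 8 in all and at most 12, crops included, and the job is handed in when it is done.

```bash
mkdir -p pics
cat > h.py <<'E'
import numpy as np, cv2
from station import bot
def ray(c,u,v):
    K=np.array(c["camera_matrix"]);k=c["k1"];T=np.array(c["T"])
    d=np.array([(u-K[0,2])/K[0,0],(v-K[1,2])/K[1,1]]);s=d.copy()
    for _ in range(30): s=d/(1+k*(s@s))
    w=T[:3,:3]@np.array([s[0],s[1],1]);return T[:3,3],w/np.linalg.norm(w)
def onz(c,u,v,z):
    o,w=ray(c,u,v);return o+w*(z-o[2])/w[2]
def tri(c1,p1,c2,p2):
    A=np.zeros((3,3));b=np.zeros(3);R=[ray(c1,*p1),ray(c2,*p2)]
    for o,w in R:
        P=np.eye(3)-np.outer(w,w);A+=P;b+=P@o
    x=np.linalg.solve(A,b);return x,[np.linalg.norm(np.cross(x-o,w)) for o,w in R]
E
python3 - <<'E'
from h import *
ims=[]
for n in("scene","side","wrist"):
    c=bot.get_calibration(n);i=bot.get_image(n);cv2.imwrite(f"pics/{n}0.png",i)
    print(n,np.round(c["T"],3).tolist(),c["k1"],np.round(c["camera_matrix"],1).tolist())
s=bot.sense();print(s["clock"],np.round(s["tcp_rot"],3).tolist(),s["tcp_pos"],s["ft_force"])
E
```

```text
scene [[-0.192, 0.765, -0.615, 1.15], [0.981, 0.146, -0.126, 0.072], [-0.007, -0.628, -0.778, 0.747], [0.0, 0.0, 0.0, 1.0]] -0.07833256843825949 [[460.7, 0.0, 257.0], [0.0, 460.7, 194.5], [0.0, 0.0, 1.0]]
side [[-0.788, -0.378, 0.486, 0.151], [-0.616, 0.489, -0.617, 0.488], [-0.004, -0.786, -0.619, 0.633], [0.0, 0.0, 0.0, 1.0]] -0.09091995911232607 [[497.6, 0.0, 253.2], [0.0, 497.6, 191.1], [0.0, 0.0, 1.0]]
wrist [[-0.418, -0.864, -0.28, 0.334], [-0.908, 0.399, 0.127, 0.534], [0.002, 0.308, -0.951, 0.374], [0.0, 0.0, 0.0, 1.0]] -0.02323048428364377 [[264.5, 0.0, 252.2], [0.0, 264.5, 193.7], [0.0, 0.0, 1.0]]
0.15 [[-0.419, -0.908, -0.001], [-0.908, 0.419, -0.002], [0.002, -0.0, -1.0]] [0.26137841 0.56726806 0.24447081] [ 0.8028872   0.22560526 -0.42799253]
```

View pics/scene0.png

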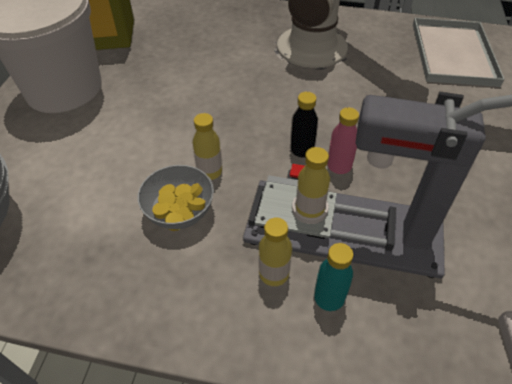

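View pics/side0.png

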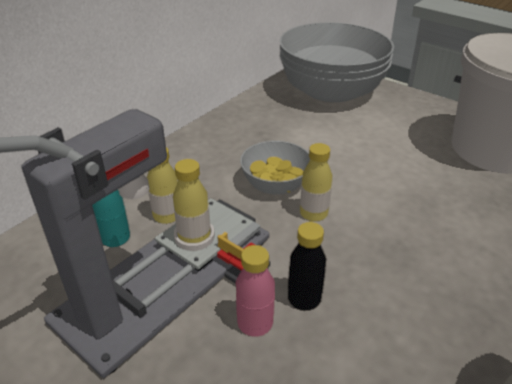

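View pics/wrist0.png

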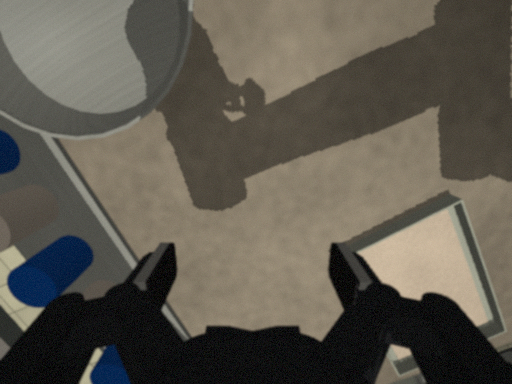

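Scene: the bottle standing in the white nest is the yellow one at (313,190). The other yellow bottles, at (206,150) and (275,253), are on the counter, so they are the spares. The black (304,125), pink (343,143) and turquoise (333,280) ones are look-alikes. The red pad is at scene (297,170) and side (240,258), with the tab at side (232,247). I'll confirm this in one enlarged crop.

Run:
```python
import cv2,numpy as np
a=cv2.imread("pics/scene0.png")[150:280,235:455];b=cv2.imread("pics/side0.png")[195:375,40:290]
a=cv2.resize(a,(507,300),interpolation=cv2.INTER_CUBIC)  # x2.305
b=cv2.resize(b[:,150:],None,fx=3,fy=3,interpolation=cv2.INTER_CUBIC)[:300] if 0 else b
o=np.zeros((600,800,3),np.uint8)
o[:300,:507]=a
c=cv2.imread("pics/side0.png")[215:290,190:290];o[300:600,:400]=cv2.resize(c,(400,300),interpolation=cv2.INTER_CUBIC)
c=cv2.imread("pics/side0.png")[195:370,40:273];o[300:600,400:]=cv2.resize(c,(400,300),interpolation=cv2.INTER_CUBIC)
o=np.clip(o*1.6,0,255).astype(np.uint8)
cv2.imwrite("pics/c1.png",o)
```

```text
(no output)
```

View pics/c1.png

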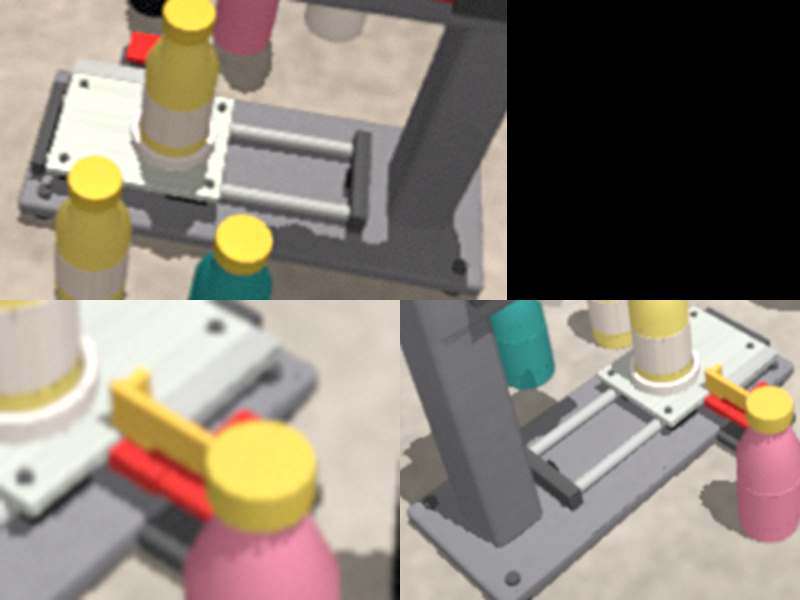

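The crop confirms it: the bottle is in the white ring, with the yellow tab and red pad on the robot's side. Pink stands beside the lane. Next: press corners, caps, pad and tab.

Run:
```python
from h import *
S=bot.get_calibration("scene");D=bot.get_calibration("side");f=lambda x:np.round(np.array(x)*1000,0).tolist()
for n,c,u,v in [("A -y+x",S,244.5,239),("B -y-x",S,260.2,181.2),("C +y+x",S,444,272),("C side",D,47,316),("D +y-x",D,101.2,368),("B side",D,268.9,231)]: print(n,f(onz(c,u,v,.022)))
for n,a,b in [("bottle",(317,156),(188,169)),("pink",(349,117),(255,259)),("black",(307,100),(310,235)),("spare",(204,121),(319,152)),("spare2",(276,228),(163,160))]: print(n,f(tri(S,a,D,b)[0]),f(tri(S,a,D,b)[1]))
i=cv2.imread("pics/scene0.png");j=cv2.imread("pics/side0.png")
for n,im,c in(("sc",i,S),("sd",j,D)):
    h=cv2.cvtColor(im,cv2.COLOR_BGR2HSV)
    m=((h[...,0]<6)|(h[...,0]>176))&(h[...,1]>190)&(h[...,2]>100)
    k,l,st,ce=cv2.connectedComponentsWithStats(m.astype(np.uint8))
    for q in range(1,k):
        if st[q,4]>15: print(n,st[q],ce[q],f(onz(c,*ce[q],.046)))
# tab edges in side crop (x4 from 190,215): front top corner etc
for n,u,v in[("tab foot inner",190+128/4,215+140/4),("tab top inner",190+135/4,215+(378-300)/4)]:print(n,f(onz(D,u,v,.05)),f(onz(D,u,v,.072)))
```

```text
A -y+x [687.0, -48.0, 22.0]
B -y-x [541.0, -46.0, 22.0]
C +y+x [690.0, 320.0, 22.0]
C side [691.0, 316.0, 22.0]
D +y-x [554.0, 321.0, 22.0]
B side [538.0, -47.0, 22.0]
bottle [611.0, 65.0, 191.0] [0.0, 0.0]
pink [444.0, 114.0, 140.0] [0.0, 0.0]
black [411.0, 27.0, 141.0] [1.0, 1.0]
spare [513.0, -161.0, 143.0] [1.0, 1.0]
spare2 [727.0, 16.0, 132.0] [0.0, 0.0]
sc [290 164  14  13 102] [295.64705882 169.70588235] [518.0, 24.0, 46.0]
sd [218 251  24  18 119] [230.40336134 258.94117647] [532.0, 66.0, 46.0]
tab foot inner [553.0, 62.0, 50.0] [538.0, 78.0, 72.0]
tab top inner [576.0, 32.0, 50.0] [560.0, 49.0, 72.0]
```

Press origin is about (614,115) mm with a yaw of about -1.2°, so the pad is near (517,41) and the tab's rear face is near y=53. The base corners and the bottle cap agree with the sizes given. Pink (444,114) is close to the lane, so I'll keep the finger about 4 mm towards the bottle side. First I align the tool x axis with press -y, shut the fingers and move over.

```bash
python3 -m pendant '0 -20 0 0 0 -0.14 0; 0 -20 0 0 0 -0.14 0; 0 -20 0 0 0 -0.13 0; 58 -15 0 0 0 0 0; 58 -15 0 0 0 0 0; 58 -15 0 0 0 0 0; 58 -15 0 0 0 0 0'
```

```text
clock: 1.02
tcp_pos: [0.3784, 0.3135, 0.2407]
tcp_rot: [[-0.002, -1.0, -0.003], [-1.0, 0.002, -0.008], [0.008, 0.003, -1.0]]
ft_force: [0.0, 0.3, 0.3]
gripper_width: 0.0
```

The wrist camera sits on the tool's -y side, which would put it above the bottle. I'll turn the tool +90° about z so that the camera trails towards press -y.

```bash
python3 -m pendant '40 -20 0 0 0 0.18 0; 36 -25 0 0 0 0.18 0; 30 -30 0 0 0 0.18 0; 25 -35 0 0 0 0.18 0; 0 -30 0 0 0 0.18 0; 0 -30 0 0 0 0.18 0; 0 -20 0 0 0 0.18 0; 0 -20 0 0 0 0.18 0; 0 -20 0 0 0 0.12 0'; python3 -c "
from h import *
s=bot.sense();print(s['qpos'])"
```

```text
clock: 2.15
tcp_pos: [0.5065, 0.0399, 0.2411]
tcp_rot: [[-0.999, 0.048, -0.007], [0.048, 0.999, -0.008], [0.006, -0.009, -1.0]]
ft_force: [-0.1, -0.0, -0.1]
gripper_width: -0.005
[ 0.40170925  0.19234911 -0.27794832  0.0057777  -1.10984156 -0.4519498 ]
```

Run:
```python
from h import *
i=bot.get_image("scene");cv2.imwrite("pics/scene1.png",i)
cw=bot.get_calibration("wrist");w=bot.get_image("wrist");cv2.imwrite("pics/wrist1.png",w);np.save("cw1",cw,allow_pickle=True)
j=bot.get_image("side")
o=np.zeros((600,800,3),np.uint8);o[:300,:400]=cv2.resize(i,(400,300));o[:300,400:]=cv2.resize(j,(400,300));o[300:,:400]=cv2.resize(w,(400,300))
cv2.imwrite("pics/c2.png",np.clip(o*1.4,0,255).astype(np.uint8))
```

```text
(no output)
```

View pics/c2.png

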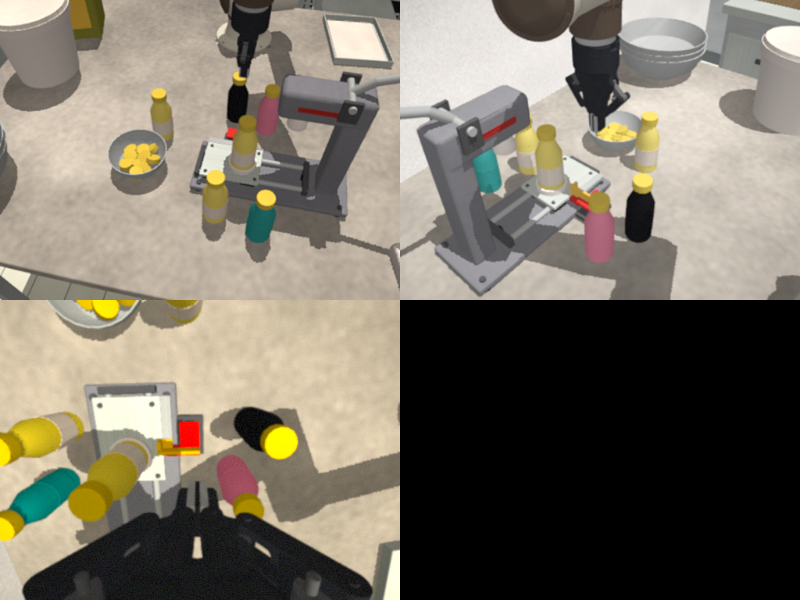

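View pics/wrist1.png

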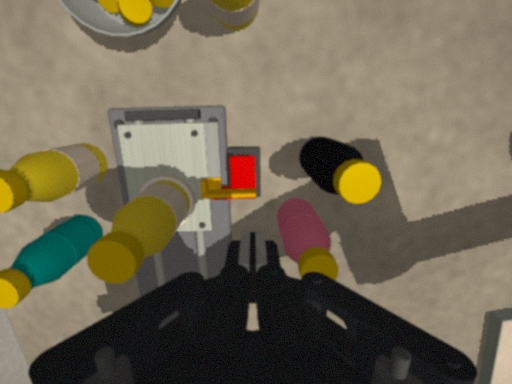

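Composite: the camera has no visible body. The shut gripper's linkage spreads along tool x, so tool x should lie along the press y axis, with the camera on the robot side. In the wrist picture the red pad spans (229–256, 153–189) and the tab's upper edge runs along y≈191–199.

Run:
```python
from h import *
c=np.load("cw1.npy",allow_pickle=True).item();w=cv2.imread("pics/wrist1.png");f=lambda x:np.round(np.array(x)*1000,1).tolist()
h=cv2.cvtColor(w,cv2.COLOR_BGR2HSV);S=bot.get_calibration("scene")
m=(((h[...,0]<6)|(h[...,0]>176))&(h[...,1]>190)&(h[...,2]>100)).astype(np.uint8)
ys,xs=np.nonzero(m[140:200,220:265]);b=cv2.minAreaRect(np.c_[xs+220,ys+140].astype(np.float32));print(b)
for p in cv2.boxPoints(b):print(p,f(onz(c,*p,.046)))
t=((h[...,0]>14)&(h[...,0]<30)&(h[...,1]>150)&(h[...,2]>80)).astype(np.uint8)
ys,xs=np.nonzero(t[180:204,222:262]);b=cv2.minAreaRect(np.c_[xs+222,ys+180].astype(np.float32))
for p in cv2.boxPoints(b):print("tab",p,f(onz(c,*p,.072)),f(onz(c,*p,.05)))
for p in[(109,107),(225,105)]:print("base",f(onz(c,*p,.022)))
# pad rear outer corner height by two views
print("pink foot",f(onz(c,296,208,.0)))
# bottle cap height check: wrist vs scene
print(f(tri(c,(117,258),S,(317,156))[0]),"pink",f(tri(c,(318,265),S,(349,117))[0]))
```

```text
((239.51219177246094, 171.10977172851562), (32.015621185302734, 32.79648971557617), 1.7899105548858643)
[223.      187.00002] [543.4, 51.7, 46.0]
[224.02438 154.21953] [538.6, 9.9, 46.0]
[256.02438 155.21953] [499.3, 13.2, 46.0]
[255.      188.00002] [502.6, 55.2, 46.0]
tab [222. 189.] [541.6, 46.9, 72.0] [544.4, 53.2, 50.0]
tab [256. 189.] [501.6, 49.0, 72.0] [501.4, 55.5, 50.0]
tab [256. 198.] [502.1, 60.2, 72.0] [502.0, 67.5, 50.0]
tab [222. 198.] [542.6, 58.0, 72.0] [545.4, 65.1, 50.0]
base [681.5, -54.1, 22.0]
base [534.9, -48.3, 22.0]
pink foot [442.4, 103.1, 0.0]
[612.5, 64.0, 191.9] pink [442.6, 113.8, 138.0]
```

```bash
python3 -m pendant '0 0 0 0 0 0.18 0; 0 0 0 0 0 0.18 0; 0 0 0 0 0 0.18 0; 0 0 0 0 0 0.18 0; 0 0 0 0 0 0.18 0; 0 0 0 0 0 0.18 0; 0 0 0 0 0 0.18 0; 0 0 0 0 0 0.18 0; 0 0 0 0 0 0.1 0'
```

```text
clock: 3.42
tcp_pos: [0.5049, 0.0468, 0.2405]
tcp_rot: [[0.041, 0.999, -0.007], [0.999, -0.041, -0.007], [-0.007, -0.007, -1.0]]
ft_force: [0.9, -0.2, -0.1]
gripper_width: 0.002
```

Pad: outer edge x≈501.5, rear edge y≈13. Tab rear face is at y≈50. Both match the press pose. Now to (521,33), straight down to a TCP height of about 75 mm.

```bash
python3 -m pendant '-14 16 20 0 0 -0.02 0; 0 0 55 0 0 0 0; 0 0 50 0 0 0 0; 0 0 30 0 0 0 0; 0 0 0 0 0 0 0'
python3 - <<'E'
from h import *
j=bot.get_image("side");w=bot.get_image("wrist");s=bot.get_image("scene")
o=np.zeros((600,800,3),np.uint8);o[:300,:400]=cv2.resize(w,(400,300))
o[:300,400:]=cv2.resize(j[170:320,140:340],(400,300),interpolation=cv2.INTER_CUBIC);o[300:,:400]=cv2.resize(s[60:285,200:500],(400,300));o[300:,400:]=cv2.resize(j,(400,300))
cv2.imwrite("pics/c3.png",np.clip(o*1.4,0,255).astype(np.uint8))
E
```

```text
clock: 4.05
tcp_pos: [0.5216, 0.0353, 0.0831]
tcp_rot: [[0.007, 1.0, -0.001], [1.0, -0.007, -0.005], [-0.005, -0.001, -1.0]]
ft_force: [0.7, 0.5, 1.5]
gripper_width: 0.0
```

View pics/c3.png

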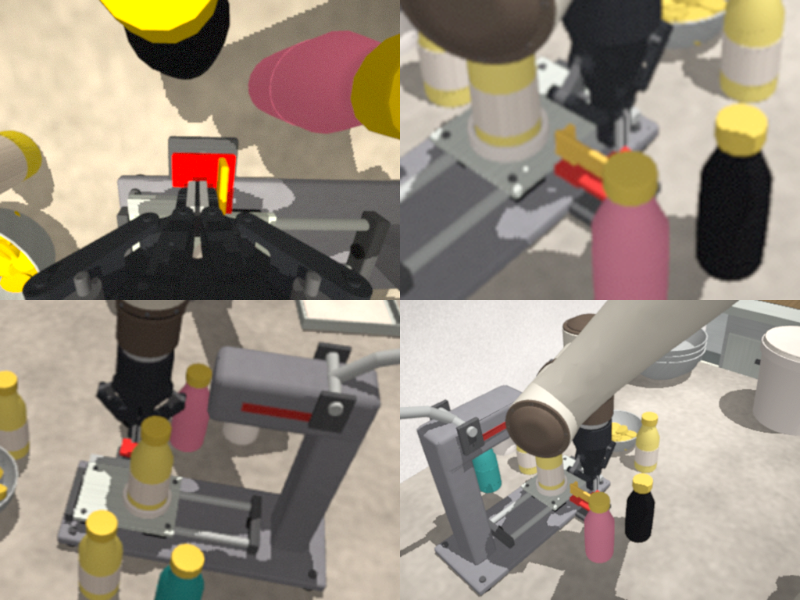

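The fingertips are over the free pad behind the tab (wrist crop: fingers at (197,195), tab at (223,185)), clear of pink and the bottle. Now pressing down.

```bash
python3 -m pendant '0 0 12 0 0 0 0; 0 0 8 0 0 0 0; 0 0 4 0 0 0 0; 0 0 0 0 0 0 0'
```

```text
clock: 4.7
tcp_pos: [0.5263, 0.0367, 0.0642]
tcp_rot: [[0.007, 1.0, 0.013], [1.0, -0.007, -0.0], [-0.0, 0.013, -1.0]]
ft_force: [0.3, -0.0, -0.1]
gripper_width: -0.003
```

```bash
python3 -m pendant '-3 -6 0 0 0 0 0; -2 -3 4 0 0 0 0; 0 0 3 0 0 0 0; 0 0 0 0 0 0 0'
```

```text
clock: 5.2
tcp_pos: [0.517, 0.0315, 0.0577]
tcp_rot: [[0.006, 1.0, 0.014], [1.0, -0.006, 0.0], [0.0, 0.014, -1.0]]
ft_force: [-1.2, 0.4, 4.1]
gripper_width: 0.001
```

Contact at the expected height: 4 N with the tip near 44 mm. Pressing on.

```bash
python3 -m pendant '0 0 4 0 0 0 0; 0 0 4 0 0 0 0; 0 0 3 0 0 0 0; 0 0 1 0 0 0 0'
```

```text
clock: 5.7
tcp_pos: [0.5171, 0.0315, 0.049]
tcp_rot: [[0.004, 1.0, 0.013], [1.0, -0.004, -0.001], [-0.001, 0.013, -1.0]]
ft_force: [-4.0, 0.2, 10.5]
gripper_width: -0.0
```

The catch is fully down (10.5 N, tip at about 35 mm). Push the tab while holding it down.

```bash
python3 -m pendant '0 0 0.5 0 0 0 0; 5 0 0.5 0 0 0 0; 5 0 0.5 0 0 0 0; 4 0 0.5 0 0 0 0'
```

```text
clock: 6.2
tcp_pos: [0.5176, 0.0425, 0.0491]
tcp_rot: [[0.002, 1.0, 0.013], [1.0, -0.002, -0.006], [-0.006, 0.013, -1.0]]
ft_force: [0.5, -7.6, 8.0]
gripper_width: -0.001
```

```bash
python3 -m pendant '5 0 0.5 0 0 0 0; 5 0 0.5 0 0 0 0; 5 0 0.5 0 0 0 0; 5 0 0.5 0 0 0 0'
```

```text
clock: 6.7
tcp_pos: [0.518, 0.0571, 0.0491]
tcp_rot: [[0.001, 1.0, 0.011], [1.0, -0.001, -0.015], [-0.015, 0.011, -1.0]]
ft_force: [-1.2, -6.8, 7.8]
gripper_width: -0.003
```

```bash
python3 -m pendant '6 0 0.3 0 0 0 0; 6 0 0.3 0 0 0 0; 6 0 0 0 0 0 0; 6 0 -2 0 0 0 0; 6 0 -2 0 0 0 0; 6 0 -2 0 0 0 0'
python3 - <<'E'
from h import *
j=bot.get_image("side");w=bot.get_image("wrist")
o=np.zeros((300,800,3),np.uint8);o[:,:400]=cv2.resize(w,(400,300))
o[:,400:]=cv2.resize(j[170:320,140:340],(400,300),interpolation=cv2.INTER_CUBIC)
cv2.imwrite("pics/c4.png",np.clip(o*1.4,0,255).astype(np.uint8))
E
```

```text
clock: 7.45
tcp_pos: [0.5171, 0.0856, 0.0526]
tcp_rot: [[0.003, 1.0, 0.004], [1.0, -0.003, -0.026], [-0.026, 0.004, -1.0]]
ft_force: [2.4, -5.7, -3.2]
gripper_width: -0.001
```

View pics/c4.png

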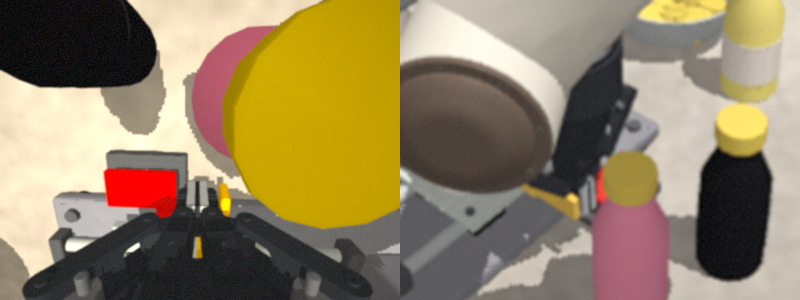

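Tab and shuttle are moving (about 45 mm). The finger is ahead of the pad and clear of pink. Continue.

```bash
python3 -m pendant '7 0.5 -2 0 0 0 0; 7 0.5 -2 0 0 0 0; 7 0.5 0 0 0 0 0; 7 0.5 0 0 0 0 0; 7 0.5 0 0 0 0 0'
```

```text
clock: 8.18
tcp_pos: [0.5169, 0.1155, 0.0534]
tcp_rot: [[0.005, 1.0, -0.006], [0.999, -0.005, -0.035], [-0.035, -0.006, -0.999]]
ft_force: [-0.4, -4.7, 5.4]
gripper_width: -0.002
```

```bash
python3 -m pendant '7 1 -2 0 0 0 0; 7 1 -1 0 0 0 0; 7 1 0 0 0 0 0; 6 1 0 0 0 0 0'
```

```text
clock: 8.68
tcp_pos: [0.5175, 0.1378, 0.0532]
tcp_rot: [[0.008, 1.0, -0.017], [0.999, -0.009, -0.043], [-0.043, -0.016, -0.999]]
ft_force: [0.2, -2.3, 1.7]
gripper_width: -0.0
```

```bash
python3 -m pendant '5 0 0 0 0 0 0; 5 0 0 0 0 0 0; 4 0 0 0 0 0 0'
```

```text
clock: 9.05
tcp_pos: [0.5172, 0.1383, 0.0534]
tcp_rot: [[0.009, 1.0, -0.027], [0.998, -0.011, -0.065], [-0.065, -0.026, -0.998]]
ft_force: [5.2, -16.5, 5.2]
gripper_width: 0.001
```

The shuttle stopped hard at the end (16.5 N, about 99 mm of travel). Back off a little and look.

```bash
python3 -m pendant '-8 0 0 0 0 0 0; -10 0 0 0 0 0 0; -2 0 -30 0 0 0 0; 0 0 -40 0 0 0 0; 0 0 -45 0 0 0 0; 0 0 -45 0 0 0 0; 0 -40 -10 0 0 0 0;0 -40 0 0 0 0 0'
python3 - <<'E'
from h import *
j=bot.get_image("side");s=bot.get_image("scene");w=bot.get_image("wrist");cv2.imwrite("pics/side2.png",j);cv2.imwrite("pics/wrist2.png",w);np.save("cw2",bot.get_calibration("wrist"),allow_pickle=True)
o=np.zeros((600,800,3),np.uint8);o[:300,:400]=cv2.resize(w,(400,300))
o[:300,400:]=cv2.resize(j[170:320,140:340],(400,300),interpolation=cv2.INTER_CUBIC);o[300:,:400]=cv2.resize(s[60:285,200:500],(400,300));o[300:,400:]=cv2.resize(s,(400,300))
cv2.imwrite("pics/c5.png",np.clip(o*1.4,0,255).astype(np.uint8))
E
```

```text
clock: 10.05
tcp_pos: [0.4424, 0.132, 0.2295]
tcp_rot: [[0.01, 1.0, -0.024], [0.998, -0.011, -0.058], [-0.058, -0.024, -0.998]]
ft_force: [-0.6, 0.4, 0.9]
gripper_width: -0.001
```

View pics/c5.png

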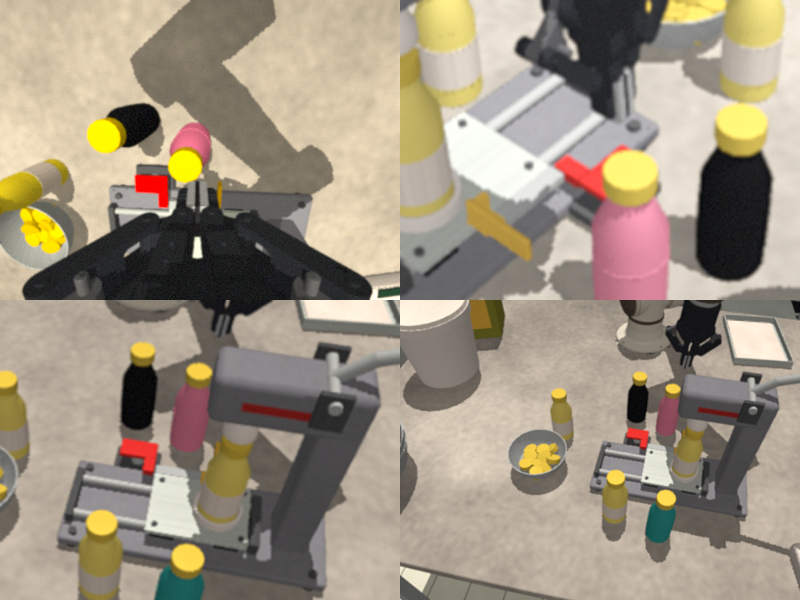

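The bottle stands under the chuck with the red nose clear behind the shuttle. Now a numeric check of the catch height and the tab position.

Run:
```python
from h import *
S=bot.get_calibration("scene");D=bot.get_calibration("side");f=lambda x:np.round(np.array(x)*1000,1).tolist()
s=bot.get_image("scene");d=bot.get_image("side");P={}
for n,im,c in(("sc",s,S),("sd",d,D)):
    h=cv2.cvtColor(im,cv2.COLOR_BGR2HSV)
    m=(((h[...,0]<6)|(h[...,0]>174))&(h[...,1]>190)&(h[...,2]>(130 if n=="sc" else 60))).astype(np.uint8)
    k,l,st,ce=cv2.connectedComponentsWithStats(m)
    for q in range(1,k):
        if st[q,4]>40:
            ys,xs=np.nonzero(l==q);p=np.c_[xs,ys]
            print(n,st[q],"L",p[xs.argmin()],"R",p[xs.argmax()],"T",p[ys.argmin()],"B",p[ys.argmax()])
# nose inner end corners: rear (-y) and front
o=np.zeros((300,800,3),np.uint8)
o[:,:400]=cv2.resize(s[155:200,275:335],(400,300),interpolation=cv2.INTER_CUBIC)
o[:,400:]=cv2.resize(d[235:280,210:270],(400,300),interpolation=cv2.INTER_CUBIC)
cv2.imwrite("pics/c6.png",np.clip(o*1.5,0,255).astype(np.uint8))
```

```text
sc [290 164  28  25 354] L [290 173] R [317 169] T [293 164] B [313 188]
```

View pics/c6.png

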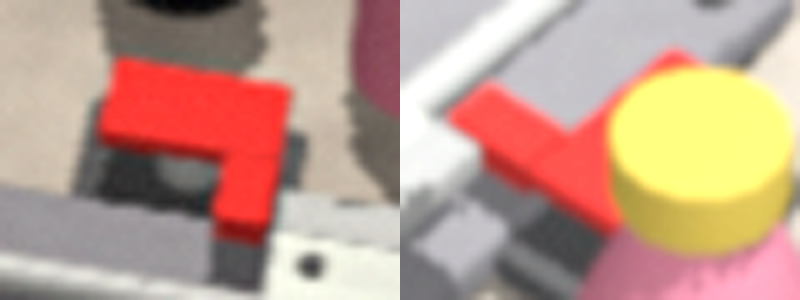

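Run:
```python
from h import *
S=bot.get_calibration("scene");D=bot.get_calibration("side")
for n,a,b in[("nose rear in",(307.2,188.),(222.7,247.3)),("junction",(308.7,178.7),(235.5,254.8)),("nose front in",(314.7,189.4),(217.5,252.7)),("pad rear in",(290.7,175.2),(251.2,242.5))]:
    x,e=tri(S,a,D,b);print(n,np.round(x*1000,1),np.round(np.array(e)*1000,1))
# tab top far/near corners in side crop c5 (x2 from 140,170)
for u,v in[(140+(468-400)/2,170+198/2),(140+(530-400)/2,170+238/2)]:print("tab top",np.round(onz(D,u,v,.072)*1000,1))
```

```text
nose rear in [560.3  52.7  44.8] [0.3 0.3]
junction [533.6  52.2  42.9] [0.7 0.7]
nose front in [559.8  67.3  43.6] [0.8 0.8]
pad rear in [530.9  14.5  43.3] [1.4 1.4]
tab top [569.4 154.   72. ]
tab top [505.3 154.2  72. ]
```

The catch measures 43–45 mm high (up is 46, down 35), and nothing holds its nose. The tab has moved about 99 mm. The hand is clear with force near 0, so I hand in.

```bash
python3 -m pendant '0 0 0 0 0 0 0; 0 0 0 0 0 0 0'; python3 -c "
from h import *
print(bot.sign_off())"
```

```text
clock: 10.55
tcp_pos: [0.4444, 0.132, 0.228]
tcp_rot: [[0.009, 1.0, -0.026], [0.998, -0.011, -0.06], [-0.061, -0.026, -0.998]]
ft_force: [0.7, -0.3, 0.1]
gripper_width: -0.001
the job is handed in; nothing more can be done
None
```

I pressed the catch fully down with the shut fingertips (10.5 N, tip about 35 mm up). Holding it down, I pushed the yellow tab until the shuttle stopped hard at its end (16.5 N). Then I backed off, lifted the hand away and handed in at 10.55 s. The hand-in reports no verdict.

**Last checks:**
- **Shuttle:** it travelled about 99 mm, judged from the arm's travel after touching the tab and from the tab's place in the side picture. I did not read the joint value.
- **Catch:** its red top measured 43–45 mm up. That is 1–3 mm short of the 46 mm given for fully up, so the measurement alone doesn't show it is within the 2 mm limit. The pictures show its nose standing free behind the strip.
- **Bottle:** it stands upright under the chuck in the pictures. I did not measure its offset from the chuck in mm.
- **Bystanders:** the spare bottles and the bowl looked unmoved, as did the look-alikes. I checked this by eye only.
- **Robot:** it was clear of everything, with the wrist force near zero.

The tool tilted by about 0.06 rad during the push, which I left uncorrected.

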